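# Stack a fishing reel in the assembly jig

### The arm

A 6-joint arm with a two-finger parallel gripper is mounted at the origin on the work surface. World frame = base frame: x ahead of the robot, y to its left, z up, the work surface at z = 0. Lengths are in m, angles in rad, forces in N, time in s.
With the tool pointing down it reaches from about 0.3 to 0.75 m from the base axis. Payload 8.5 kg.
Tool frame: the origin (TCP) lies between the finger pads; the fingertips stand bot.finger_overhang ahead of it and the grasp point (between the pads) lies 11 mm behind it (bot.finger_overhang is the distance from the TCP to the fingertips, in m); x points along the fingers, z is the direction in which the jaws open and shut, and the axes are right-handed (so a half turn about x gives the same grasp; the last joint's range is limited). The gripper opens to 85 mm and grips with 20 to 120 N. Pads are 22 mm wide; open, the fingers measure 114 mm over their backs; the gripper's body (76 mm by 85 mm) begins 54 mm behind the grasp point. The pads swing forward as they close: fully open they stand 13 mm farther back than shut.
Start: joints at [1.084, 0.381, 1.297, -0, 1.464, -0.215], TCP at [0.148, 0.53, 0.239] pointing down, gripper open.
Joint ranges: [-3.11, 3.11], [-0.89, 2.33], [0.22, 2.48], [-1.42, 4.56], [0.17, 2.85], [-2.88, 2.88]. Speed limits (rad/s): [2.39, 2.39, 3.14, 3.14, 3.14, 3.14].

### API

Orientations are given as [roll, pitch, yaw] about the fixed x, y, z axes, in that order (R = Rz(yaw) Ry(pitch) Rx(roll)).
In Python, from rig import bot gives the robot as it stands. The module is installed in compiled form; this text tells all that it offers.
- The arm moves only by the shell command python3 -m handwheel 'ROWS' [FORCE]. ROWS is JSON, a list of rows, each a list of 3 entries, a list of its own where there are three numbers: the shift along the tool's x, y, z in mm, then the turn about the tool's x in degrees, then the closure in counts, from 0 (fully open) to 255 (shut). A call has 1 to 10 rows; each row is the pose to reach, as a shift and turn from the pose commanded when the call began, along the tool's axes at that moment; what a row does not reach only later rows make up. A row lasts 1/10 s, in which the tool goes at most 50 mm and 8.59 degrees, less where a joint would pass 70% of its speed; a pose out of reach is approached as far as the arm can. A call with a gripper value outside its range is refused whole. The fingers move at their own pace and stop on an object; FORCE is the grip in N (left out, the last holds). Time passes only in rows, so rows that repeat a pose let the fingers close. It gives the time, the measured TCP pose, the force and the opening at its end, in the units of the state.
- bot.read_state(): the state, without advancing time (a new reading comes with each control period).
- bot.capture(name): name is "scene" or "side" or "wrist"; returns the picture (420x560x3 uint8, red, green, blue); there is no depth.
- bot.calibration(name): a dict with "fx", "fy", "cx", "cy" (pixels), "rvec" (rotation vector, rad) and "tvec" (3), from world to camera coordinates, as OpenCV has them; the wrist camera has in their place "T_tool_cam" (4x4, takes a point from camera to tool coordinates, whose origin is the TCP and whose axes are the tool frame's). Camera axes: x right, y down, z forward; pixel columns grow to the right and rows downward; lengths in m; the calibration is good to about 2 mm. A picture is of the moment at which its call begins: read the wrist's pose just before it. calibration takes no time and is no camera call.
- bot.hand_in(): hands the job in, once; it reports no verdict.
The state is a dict: "time": time; "q": joint angles; "joint_vel": joint speeds; "effort": joint torques, N m; "tool_pos": TCP position; "ee_rot": TCP orientation; "ft_force": force on the tool from outside, world axes, zero at the start; "ft_torque": the same for the moment, N m; "width": finger opening in m.
Only numpy, scipy, OpenCV 4.12 (cv2) and the standard library are available. Lean on these libraries where they do the work, as an engineer would, in place of code of your own. Each camera call takes 0.05 s, during which the arm holds its last target. There are 200 camera calls.

### The job

Finish the fishing reel stack in the wooden jig, where the reel body already sits in the pocket between the four corner blocks. Lay the large brass spacer ring (not the small one) flat on the body and let go of it, then lay the top disc on the ring, knob up, so that all three lie flat and centred in the pocket. Set each part down gently rather than dropping it.

Things in the scene. Friction and masses are not known exactly. Their poses are not given: they have to be found in the camera images.
- jig: Wooden jig fixed to the table: a square base plate 88 x 88 mm, 8 mm thick, with four upright square corner blocks (19.5 mm square, tops 60 mm above the table) standing on its corners. The pocket between them is open at the top and in the middle of all four sides: the openings are 49 mm wide, and fingers may pass through them. Origin: centre of the plate's underside, on the table; z up, x and y parallel to the plate's sides (the side openings face +-x and +-y).
- reel_body: The reel body, a silver aluminium cylinder, 52 mm across, 24 mm high, with a flat top and two thin dark bands round it, 0.14 kg. It stands loose in the jig's pocket on the base plate from the start (within 3 mm of the pocket's centre), so its top is 32 mm above the table. Origin: centre of its underside; z up.
- spacer: Large spacer ring: plain brass ring, 52 mm outside, 26 mm hole, 22 mm high, about 0.09 kg, lying flat on the table. Both faces are alike. Origin: centre of its underside; z is its axis, up. Seated on the reel body its underside is 32 mm and its top 54 mm above the table. (The small brass ring, 32 mm outside and 12 mm high, is a bystander.)
- top_disc: Top disc: silver aluminium disc, 52 mm across and 8 mm thick, with a solid round knob 20 mm across and 26 mm tall standing on the middle of its upper face (34 mm high in all), about 0.08 kg, lying on the table knob up; pick it by the knob. Origin: centre of its underside; z up through the knob. Seated on the spacer its underside is 54 mm above the table and its upper face 62 mm, 2 mm above the block tops.

How it is judged:
By the outcome, as a careful person would: the job done as asked, in the order asked, and still so for the second after the job is handed in, with the robot touching nothing.
It also fails if it takes over 51 s, if anything falls off the work surface, if the arm or the gripper's body presses on something with over 40 N, if the wrist force passes 120 N, or if a joint passes its speed limit or range.

## Working session

There is one attempt and no reset: what is moved stays moved. The work goes in short steps, Python scripts to look and compute and a shell command to move; the robot and the scene stay as the last step left them, time stands still between calls to the robot, and variables do not carry over. Pictures are saved under pics/ and viewed, about 8 in all and at most 12, crops included, and the job is handed in when it is done.

```bash
mkdir -p pics; python3 - <<'E'
from rig import bot
import cv2,numpy as np
s=bot.read_state();print(s['tool_pos'],s['ee_rot'],s['width'],bot.finger_overhang,s['time'])
a=[bot.capture(n) for n in("scene","side")]
for n,i in zip(("scene","side"),a): cv2.imwrite(f'pics/{n}0.png',i[:,:,::-1]); print(bot.calibration(n))
print(bot.calibration("wrist"))
E
```

```text
[0.14752296 0.52954728 0.23868614] [ 2.92497956  1.56925899 -2.05922449] 0.08537817526299064 0.008 0.0
{'fx': 422.4083302021784, 'fy': 422.4083302021784, 'cx': 276.41413700067193, 'cy': 198.29858996935891, 'rvec': array([ 1.23782303,  2.47867628, -0.75617743]), 'tvec': array([ 0.3215347 , -0.32556637,  0.97992019])}
{'fx': 430.8079900345296, 'fy': 430.8079900345296, 'cx': 279.31315000071123, 'cy': 207.35070109954614, 'rvec': array([ 2.15054105, -0.44352334,  0.21156169]), 'tvec': array([-0.47749354,  0.17326352,  0.69595948])}
{'fx': 326.1109732629913, 'fy': 326.1109732629913, 'cx': 274.80427973526406, 'cy': 207.31728536586922, 'T_tool_cam': array([[ 5.65531238e-04, -3.28627498e-01,  9.44459447e-01,
        -1.35710809e-01],
       [-2.78559085e-04, -9.44459614e-01, -3.28627389e-01,
         8.56182940e-02],
       [ 9.99999801e-01, -7.72387057e-05, -6.25663590e-04,
         1.19094439e-03],
       [ 0.00000000e+00,  0.00000000e+00,  0.00000000e+00,
         1.00000000e+00]])}
```

View pics/scene0.png

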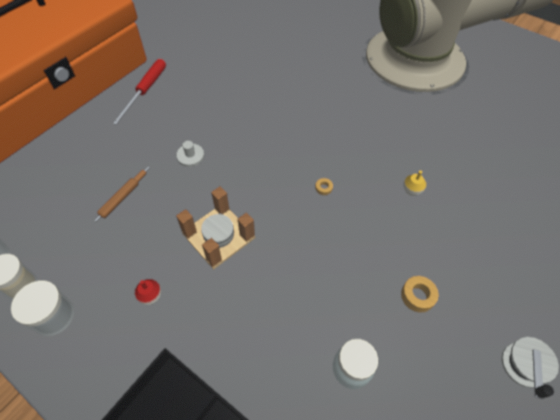

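View pics/side0.png

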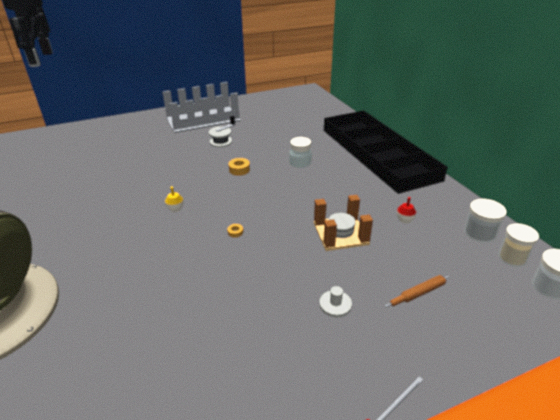

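Scene view: large ring about (421,293), small ring (324,186), top disc (190,154), jig and body about (218,230). The side view agrees: ring (239,166), disc (336,301), body (341,225).

```bash
cat >h.py <<'E'
import cv2,numpy as np
from rig import bot
from scipy.spatial.transform import Rotation as R
def tool(s=None):
    s=s or bot.read_state(); T=np.eye(4); T[:3,:3]=R.from_euler('xyz',s['ee_rot']).as_matrix(); T[:3,3]=s['tool_pos']; return T
def cam(n,T=None):
    c=bot.calibration(n); K=np.array([[c['fx'],0,c['cx']],[0,c['fy'],c['cy']],[0,0,1]])
    if n=='wrist':
        M=np.linalg.inv((tool() if T is None else T)@c['T_tool_cam'])
    else:
        M=np.eye(4); M[:3,:3]=R.from_rotvec(c['rvec']).as_matrix(); M[:3,3]=c['tvec']
    return K,M
def px2w(KM,uv,z):
    K,M=KM; uv=np.atleast_2d(uv).astype(float); d=np.c_[uv,np.ones(len(uv))]@np.linalg.inv(K).T@M[:3,:3]
    o=-M[:3,:3].T@M[:3,3]; return o+d*((z-o[2])/d[:,2:])
def w2px(KM,p):
    K,M=KM; q=(np.atleast_2d(p)@M[:3,:3].T+M[:3,3])@K.T; return q[:,:2]/q[:,2:]
def delta(p,T=None):
    T=tool() if T is None else T
    return np.round(T[:3,:3].T@(np.array(p)-T[:3,3])*1000,1)
def jaw():  # heading of jaw axis (tool z), deg
    z=tool()[:3,2]; return np.degrees(np.arctan2(z[1],z[0]))
E
python3 - <<'E'
from h import *
S,D=cam('scene'),cam('side')
for n,u,v,z in [('spacer',(421,292),(239,165),.018),('small',(324,186),(235,230),.008),('disc',(190,154),(336,302),.006),('knob',(188,145),(336,291),.034),('body',(217,229),(341,222),.032)]:
    print(n,px2w(S,u,z)[0].round(3),px2w(D,v,z)[0].round(3))
print('tool axes',tool()[:3,:3].round(3).tolist(),jaw())
# block tops approx
print(px2w(S,[(220,191),(247,217),(211,242),(186,213)],.06).round(3))
print(px2w(D,[(320,203),(353,199),(366,219),(330,224)],.06).round(3))
E
```

```text
spacer [0.524 0.264 0.018] [0.523 0.262 0.018]
small [0.44  0.035 0.008] [0.438 0.036 0.008]
disc [ 0.53  -0.211  0.006] [ 0.531 -0.208  0.006]
knob [ 0.531 -0.209  0.034] [ 0.528 -0.21   0.034]
body [ 0.632 -0.049  0.032] [ 0.626 -0.053  0.032]
tool axes [[-0.001, -0.963, 0.268], [-0.001, 0.268, 0.963], [-1.0, 0.0, -0.001]] 74.42631434567073
[[ 0.586 -0.079  0.06 ]
 [ 0.598 -0.013  0.06 ]
 [ 0.665 -0.028  0.06 ]
 [ 0.65  -0.094  0.06 ]]
[[ 0.599 -0.015  0.06 ]
 [ 0.664 -0.029  0.06 ]
 [ 0.652 -0.095  0.06 ]
 [ 0.585 -0.082  0.06 ]]
```

```bash
python3 -m handwheel '[[[5,-25,-10],-1,0],[[15,-70,-25],-2,0],[[25,-120,-43],-3,0],[[35,-170,-61],-4,0],[[45,-220,-79],-4,0],[[55,-270,-97],-4,0],[[65,-320,-115],-4,0],[[72,-370,-133],-4,0],[[78,-410,-147],-4,0],[[80,-434,-156],-4,0]]' 40 && python3 -m handwheel '[[[0,0,0],0,0],[[0,0,0],0,0],[[0,0,0],0,0],[[0,0,0],0,0]]'; python3 - <<'E'
from h import *
T=tool(); i=bot.capture('wrist'); cv2.imwrite('pics/w1.png',i[:,:,::-1]); np.save('T1.npy',T)
KM=cam('wrist',T); print(T[:3,3],jaw(),w2px(KM,[.524,.264,.02]))
E
```

```text
time: 1.1
tool_pos: [0.5254, 0.2611, 0.1584]
ee_rot: [2.083, 1.57, -2.832]
ft_force: [-0.2, 0.7, 0.1]
width: 0.0858
time: 1.5
tool_pos: [0.5229, 0.2639, 0.1596]
ee_rot: [0.083, 1.571, 1.454]
ft_force: [-0.8, -0.4, -0.2]
width: 0.0855
[0.52293485 0.26388699 0.1595979 ] 78.51517760328224 [[273.94630457 197.46418324]]
```

View pics/w1.png

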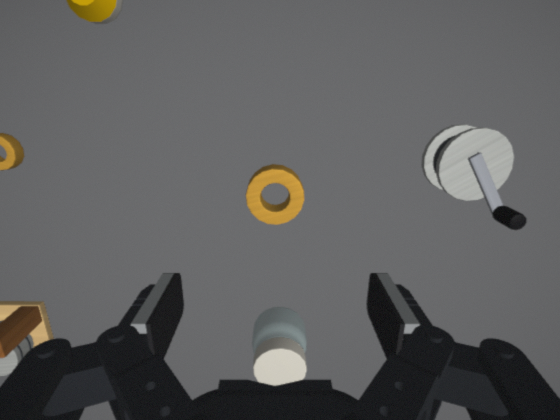

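Wrist view: ring is centred near (275,195), the white jar (280,345) is clear of the fingers, and the jig is at lower left. Next I fit the ring's silhouette.

```bash
cat >>h.py <<'E'
t=np.linspace(0,2*np.pi,73)
def cyl(x,y,r,z0,z1): return np.array([[x+r*np.cos(a),y+r*np.sin(a),z] for z in(z0,z1) for a in t])
def cen(p):
    m=cv2.moments(cv2.convexHull(np.float32(p))); return np.array([m['m10'],m['m01']])/m['m00'],m['m00']
def fit(KM,mask,p0,r,z0,z1):
    """xy of cylinder from hull centroid of the blob nearest its projection"""
    cs,_=cv2.findContours(mask.astype('uint8'),0,2); uv=w2px(KM,[*p0,(z0+z1)/2])[0]
    cs=[c for c in cs if cv2.contourArea(c)>30]; c=min(cs,key=lambda c:np.linalg.norm(c[:,0].mean(0)-uv))
    m,A=cen(c[:,0]); p=np.array(p0,float)
    for _ in range(6):
        q,B=cen(w2px(KM,cyl(*p,r,z0,z1))); p+=(px2w(KM,m,z1)-px2w(KM,q,z1))[0,:2]
    return p,A/B
E
python3 - <<'E'
from h import *
def om(i):
    h=cv2.cvtColor(i,cv2.COLOR_RGB2HSV); return (h[...,0]>8)&(h[...,0]<28)&(h[...,1]>130)&(h[...,2]>60)
T=np.load('T1.npy'); i=cv2.imread('pics/w1.png')[:,:,::-1]; p,k=fit(cam('wrist',T),om(i),(.523,.264),.026,0,.022); print('wrist',p,k)
for n in('scene','side'):
    i=cv2.imread(f'pics/{n}0.png')[:,:,::-1]; print(n,*fit(cam(n),om(i),(.523,.264),.026,0,.022))
print(delta([*p,.013],T))
E
```

```text
wrist [0.52357637 0.26473628] 0.9169702476785864
scene [0.52117691 0.26331386] 0.6880970614447013
side [0.52473462 0.26962353] 0.7852305042731039
[146.6  -0.5   0.9]
```

```bash
python3 -m handwheel '[[[25,-0.5,0.9],0,0],[[60,-0.5,0.9],0,0],[[95,-0.5,0.9],0,0],[[120,-0.5,0.9],0,0],[[135,-0.5,0.9],0,0],[[142,-0.5,0.9],0,0],[[146,-0.5,0.9],0,0],[[146.5,-0.5,0.9],0,0],[[146.5,-0.5,0.9],0,0],[[146.5,-0.5,0.9],0,0]]' 40 && python3 -m handwheel '[[[0,0,0],0,60],[[0,0,0],0,80],[[0,0,0],0,110],[[0,0,0],0,140],[[0,0,0],0,140],[[0,0,0],0,140],[[0,0,0],0,140],[[0,0,0],0,140]]' 40; python3 - <<'E'
from h import *
T=tool(); i=bot.capture('wrist'); cv2.imwrite('pics/w2.png',i[:,:,::-1]); np.save('T2.npy',T); print(jaw())
E
```

```text
time: 2.55
tool_pos: [0.5248, 0.2639, 0.0136]
ee_rot: [-1.101, 1.569, 0.268]
ft_force: [-0.2, 0.8, -0.4]
width: 0.0854
time: 3.35
tool_pos: [0.5246, 0.2638, 0.0135]
ee_rot: [-1.249, 1.57, 0.12]
ft_force: [-2.7, 0.1, 6.0]
width: 0.0506
78.43654999829636
```

View pics/w2.png

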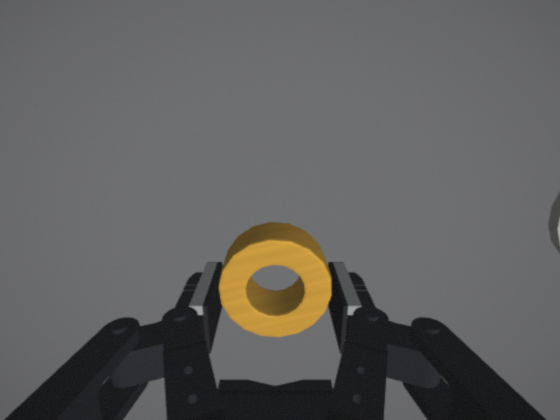

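Ring gripped with its top face centred at about (275,287). I lift, then move beyond the jig so the wrist camera sees the pocket.

```bash
python3 -m handwheel '[[[-5,0,0],0,140],[[-20,0,0],0,140],[[-50,0,0],0,140],[[-90,0,0],0,140],[[-125,-10,-15],0,140],[[-140,-35,-50],0,140],[[-147,-65,-90],0,140],[[-147,-95,-130],0,140],[[-147,-125,-170],0,140],[[-147,-150,-205],0,140]]' 40 && python3 -m handwheel '[[[0,-25,-35],0,140],[[0,-45,-65],0,140],[[0,-58,-82],0,140],[[0,-63,-87],0,140],[[0,-63,-87],0,140],[[0,-63,-87],0,140],[[0,-63,-87],0,140],[[0,-63,-87],0,140]]' 40; python3 - <<'E'
from h import *
T=tool(); i=bot.capture('wrist'); cv2.imwrite('pics/w3.png',i[:,:,::-1]); np.save('T3.npy',T); print(T[:3,3],jaw())
i=cv2.imread('pics/w2.png')[:,:,::-1];h=cv2.cvtColor(i,cv2.COLOR_RGB2HSV);m=(h[...,0]>8)&(h[...,0]<28)&(h[...,1]>130)&(h[...,2]>60)
T2=np.load('T2.npy'); p,k=fit(cam('wrist',T2),m,(.5236,.2647),.026,0,.022)
print(p,k,'ring in tool mm',delta([*p,0],T2),'first',delta([.52358,.26474,0],T2))
E
```

```text
time: 4.4
tool_pos: [0.6309, 0.0304, 0.16]
ee_rot: [3.103, 1.571, -1.812]
ft_force: [1.1, 0.3, -0.3]
width: 0.0507
time: 5.2
tool_pos: [0.6744, -0.0639, 0.1601]
ee_rot: [-0.412, 1.571, 0.958]
ft_force: [-1.2, -0.0, -0.5]
width: 0.0502
[ 0.67437324 -0.06388412  0.16008679] 78.4881667169415
[0.52405939 0.26510721] 0.949284842040745 ring in tool mm [13.5  0.8  1.2] first [13.5  1.2  0.7]
```

View pics/w3.png

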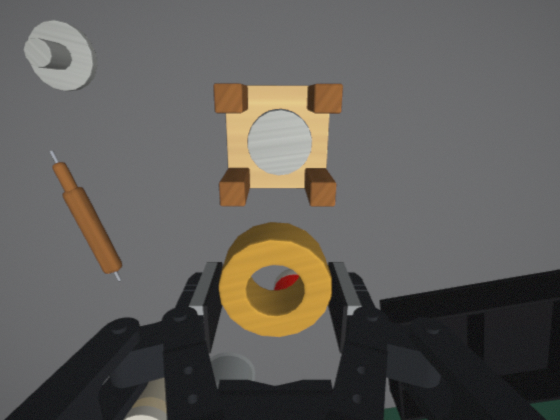

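Wrist view: jig centred about (279,140) and well aligned with the jaws, body (280,142), ring held at (276,285), disc at upper left (62,55). I fit jig, body and disc from this picture.

```bash
cat >jf.py <<'E'
from h import *
from scipy.optimize import minimize
def boxes(p):
    x,y,a=p[0],p[1],np.radians(p[2]); out=[]
    for sx in(-1,1):
        for sy in(-1,1):
            c=np.array([[sx*u,sy*v,z] for u in(.0245,.044) for v in(.0245,.044) for z in(.008,.06)])
            w=c.copy(); w[:,0]=x+c[:,0]*np.cos(a)-c[:,1]*np.sin(a); w[:,1]=y+c[:,0]*np.sin(a)+c[:,1]*np.cos(a); out.append(w)
    return out
def fitjig(KM,mask,p0):
    m=cv2.GaussianBlur(mask.astype('float32'),(5,5),0)
    def cost(q):
        p=[q[0]/1e3,q[1]/1e3,q[2]]; b=np.zeros(mask.shape,'uint8')
        for w in boxes(p): cv2.fillConvexPoly(b,cv2.convexHull(np.float32(w2px(KM,w)*16)).astype('int32'),1,lineType=8,shift=4)
        return float(((cv2.GaussianBlur(b.astype('float32'),(5,5),0)-m)**2).sum())
    r=minimize(cost,[p0[0]*1e3,p0[1]*1e3,p0[2]],method='Nelder-Mead',options=dict(initial_simplex=np.array([p0[0]*1e3,p0[1]*1e3,p0[2]])+np.array([[0,0,0],[6,0,0],[0,6,0],[0,0,4]])))
    return r.x,r.fun,mask.sum()
E
python3 - <<'E'
from jf import *
i=cv2.imread('pics/w3.png')[:,:,::-1]; T=np.load('T3.npy'); KM=cam('wrist',T)
h=cv2.cvtColor(i,cv2.COLOR_RGB2HSV); br=(h[...,0]<20)&(h[...,1]>100)&(h[...,2]<165); br[210:]=0; br[:,:205]=0
j,f,n=fitjig(KM,br,(.625,-.054,-11.5)); print('jig',j,f,n)
sv=(h[...,1]<50)&(h[...,2]>125)
print('body',fit(KM,sv&~br,(.626,-.053),.026,.031,.032))
cs,_=cv2.findContours(sv.astype('uint8'),0,2); c=[c for c in cs if cv2.pointPolygonTest(c,(70,75),False)>0][0][:,0]
P=lambda p:np.r_[cyl(*p,.026,0,.008),cyl(*p,.01,.008,.034)]
m,A=cen(c); p=np.array([.53,-.21])
for _ in range(6): q,B=cen(w2px(KM,P(p))); p+=(px2w(KM,m,.01)-px2w(KM,q,.01))[0,:2]
print('disc',p,A/B)
ring=np.array([0,1.0,0.2])/1e3  # ring in tool: y from the mean, z from jaw centring
tgt=np.array([j[0]/1e3,j[1]/1e3,0])-T[:3,:3]@ring
print('delta to jig',delta([tgt[0],tgt[1],.047],T),'jaw',jaw())
E
```

```text
jig [627.53485579 -51.40927965 -11.75497381] 174.54254150390625 4016
body (array([ 0.62791404, -0.04965443]), 0.9654564012764507)
disc [ 0.52742786 -0.21141602] 0.8990146229134716
delta to jig [113.1  47.4   2.7] jaw 78.4881667169415
```

```bash
python3 -m handwheel '[[[0,20,0.8],0,140],[[0,40,1.6],0,140],[[5,47.3,1.8],0,140],[[25,47.3,1.8],0,140],[[50,47.3,1.8],0,140],[[70,47.3,1.8],0,140],[[85,47.3,1.8],0,140],[[90,47.3,1.8],0,140],[[90,47.3,1.8],0,140],[[90,47.3,1.8],0,140]]' 40; python3 - <<'E'
from jf import *
T=tool(); np.save('T4.npy',T); i=bot.capture('wrist'); cv2.imwrite('pics/w4.png',i[:,:,::-1]); print(T[:3,3])
E
```

```text
time: 6.25
tool_pos: [0.629, -0.0537, 0.0708]
ee_rot: [-1.643, 1.569, -0.274]
ft_force: [-0.2, 0.1, -0.3]
width: 0.0507
[ 0.62902552 -0.05371512  0.07077332]
```

View pics/w4.png

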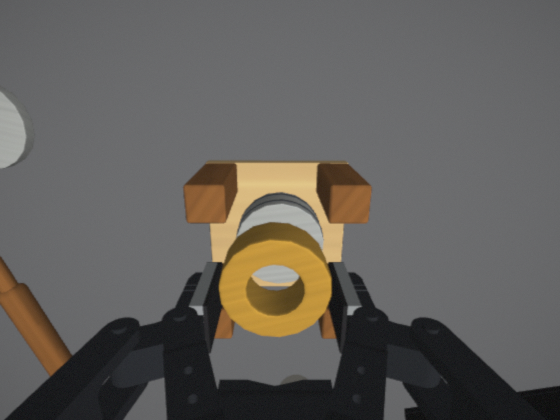

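```bash
python3 - <<'E'
from jf import *
import jf
T=np.load('T4.npy'); KM=cam('wrist',T); i=cv2.imread('pics/w4.png')[:,:,::-1]; h=cv2.cvtColor(i,cv2.COLOR_RGB2HSV)
br=(h[...,0]<20)&(h[...,1]>100)&(h[...,2]<165); br[226:]=0; br[:150]=0; br[:,:170]=0
b0=jf.boxes; jf.boxes=lambda p:[w for w in b0(p) if w2px(KM,w).mean(0)[1]<235]
j,f,n=fitjig(KM,br,(.6275,-.0514,-11.75)); print('jig',j,f,n)
om=(h[...,0]>8)&(h[...,0]<28)&(h[...,1]>130)&(h[...,2]>60); om[:222]=0
om[:,:219]=0;om[:,333:]=0
z=T[2,3]-.0135
cs,_=cv2.findContours(om.astype('uint8'),0,2); c=max(cs,key=cv2.contourArea)
mm=np.zeros(om.shape,'uint8'); cv2.drawContours(mm,[c],-1,1,-1)
p,k=fit(KM,mm,(.628,-.052),.026,z,z+.022); print('ring',p*1e3,k, cv2.boundingRect(c))
print('ring tool',delta([*p,0],T),'jig tool',delta([j[0]/1e3,j[1]/1e3,0],T))
E
```

```text
jig [627.62373772 -51.18496956 -11.50620641] 212.4019775390625 5609
ring [631.38770518 -52.84677934] 1.0802358112054524 (219, 223, 114, 115)
ring tool [70.8 -2.   1.3] jig tool [70.8  2.   2.2]
```

```bash
python3 -m handwheel '[[[6,0.8,0.8],0,140],[[12,0.8,0.8],0,140],[[17,0.8,0.8],0,140],[[20,0.8,0.8],0,140],[[22,0.8,0.8],0,140],[[23,0.8,0.8],0,140],[[23.5,0.8,0.8],0,140],[[23.5,0.8,0.8],0,140]]' 40; python3 -m handwheel '[[[0.4,0,0],0,140],[[0.8,0,0],0,140],[[0.8,0,0],0,140]]'; python3 -m handwheel '[[[0.3,0,0],0,140],[[0.6,0,0],0,140],[[0.6,0,0],0,140]]'
```

```text
time: 7.1
tool_pos: [0.6281, -0.0528, 0.0464]
ee_rot: [-1.629, 1.571, -0.26]
ft_force: [-0.6, 0.2, -1.4]
width: 0.0508
time: 7.4
tool_pos: [0.6281, -0.0528, 0.0456]
ee_rot: [-1.603, 1.571, -0.234]
ft_force: [-0.9, -0.3, -0.8]
width: 0.0501
time: 7.7
tool_pos: [0.6281, -0.0528, 0.0456]
ee_rot: [-1.671, 1.57, -0.302]
ft_force: [-3.4, -0.5, 5.0]
width: 0.0505
```

```bash
python3 -m handwheel '[[[0,0,0],0,90],[[0,0,0],0,80],[[0,0,0],0,70],[[0,0,0],0,60],[[0,0,0],0,50],[[0,0,0],0,40],[[0,0,0],0,40],[[0,0,0],0,40],[[0,0,0],0,40]]'; python3 -m handwheel '[[[-5,0,0],0,40],[[-15,0,0],0,40],[[-35,0,0],0,40],[[-60,-10,0],0,40],[[-85,-25,0],0,40],[[-105,-40,0],0,40],[[-114,-47,0],0,40],[[-114,-47,0],0,40],[[-114,-47,0],0,40],[[-114,-47,0],0,40]]'; python3 - <<'E'
from jf import *
T=tool(); np.save('T5.npy',T); i=bot.capture('wrist'); cv2.imwrite('pics/w5.png',i[:,:,::-1]); print(T[:3,3],jaw())
E
```

```text
time: 8.6
tool_pos: [0.628, -0.0528, 0.0449]
ee_rot: [2.827, 1.571, -2.088]
ft_force: [-0.1, -0.1, 0.5]
width: 0.0723
time: 9.6
tool_pos: [0.6733, -0.062, 0.1583]
ee_rot: [1.487, 1.569, 2.856]
ft_force: [0.3, 1.2, 0.3]
width: 0.0719
[ 0.67333467 -0.0620151   0.15827911] 78.42863230717984
```

View pics/w5.png

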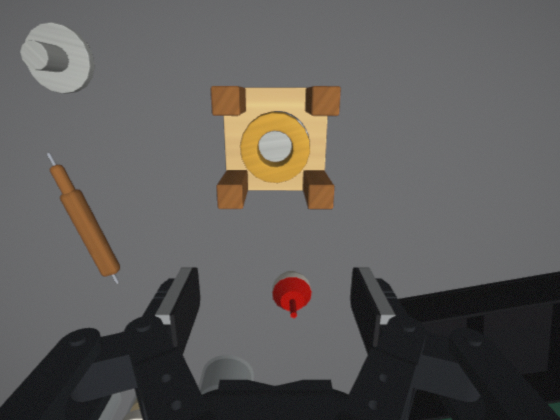

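```bash
python3 - <<'E'
from jf import *
i=cv2.imread('pics/w5.png')[:,:,::-1]; T=np.load('T5.npy'); KM=cam('wrist',T)
h=cv2.cvtColor(i,cv2.COLOR_RGB2HSV); print('hsv brass',h[117,275],h[147,300],'plate',h[100,275],h[180,235])
br=(h[...,0]<20)&(h[...,1]>100)&(h[...,2]<165); br[213:]=0; br[:,:205]=0
# block pixels only
ring=(h[...,1]>185)&(h[...,0]>14)&(h[...,2]>120)
cs,_=cv2.findContours(br.astype('uint8'),0,2); print([cv2.boundingRect(c) for c in cs if cv2.contourArea(c)>100])
j,f,n=fitjig(KM,br,(.6275,-.0514,-11.7)); print('jig',j,f,n)
print('ring',*fit(KM,ring,(.6275,-.0514),.026,.053,.054))
sv=(h[...,1]<50)&(h[...,2]>125)
cs,_=cv2.findContours(sv.astype('uint8'),0,2); c=[c for c in cs if cv2.pointPolygonTest(c,(70,78),False)>0][0][:,0]
m,A=cen(c); p=np.array([.5275,-.2114]); P=lambda p:np.r_[cyl(*p,.026,0,.008),cyl(*p,.01,.008,.034)]
for _ in range(6): q,B=cen(w2px(KM,P(p))); p+=(px2w(KM,m,.01)-px2w(KM,q,.01))[0,:2]
print('disc',p,A/B); print(delta([*p,.15],T))
E
```

```text
hsv brass [ 20 172 216] [ 20 175 205] plate [ 19 105 217] [ 13 145  79]
[(302, 170, 32, 39), (217, 170, 31, 39), (305, 86, 36, 30), (211, 86, 35, 30)]
jig [627.83245741 -51.3973127  -11.84008413] 202.349609375 4220Traceback (most recent call last):
  File "<stdin>", line 9, in <module>
  File "h.py", line 30, in fit
    cs=[c for c in cs if cv2.contourArea(c)>30]; c=min(cs,key=lambda c:np.linalg.norm(c[:,0].mean(0)-uv))
                                                   ~~~^^^^^^^^^^^^^^^^^^^^^^^^^^^^^^^^^^^^^^^^^^^^^^^^^^^
ValueError: min() iterable argument is empty
```

```bash
python3 - <<'E'
from jf import *
i=cv2.imread('pics/w5.png')[:,:,::-1]; T=np.load('T5.npy'); KM=cam('wrist',T)
h=cv2.cvtColor(i,cv2.COLOR_RGB2HSV)
ring=(h[...,1]>140)&(h[...,0]>14)&(h[...,0]<26)&(h[...,2]>150)
p,k=fit(KM,ring,(.6278,-.0514),.026,.053,.054); print('ring',p,k,'ring-jig in tool',delta([*p,0],T)-delta([.6278,-.0514,0],T))
sv=(h[...,1]<50)&(h[...,2]>125)
cs,_=cv2.findContours(sv.astype('uint8'),0,2); c=[c for c in cs if cv2.pointPolygonTest(c,(70,78),False)>0][0][:,0]
m,A=cen(c); p=np.array([.5275,-.2114]); P=lambda p:np.r_[cyl(*p,.026,0,.008),cyl(*p,.01,.008,.034)]
for _ in range(6): q,B=cen(w2px(KM,P(p))); p+=(px2w(KM,m,.01)-px2w(KM,q,.01))[0,:2]
print('disc',p,A/B); print(delta([*p,.15],T))
E
```

```text
ring [ 0.6267914  -0.05145585] 0.9414281545237653 ring-jig in tool [ 0.   1.  -0.2]
disc [ 0.52742926 -0.21145871] 0.8965290462617054
[   8.4  113.  -175.7]
```

Ring seated flat, within about 1 mm of the pocket's centre. Next, the disc.

```bash
python3 -m handwheel '[[[0,12,-18],0,90],[[0,30,-45],0,90],[[0,50,-77],0,90],[[2,70,-109],0,90],[[4,90,-140],0,90],[[7,105,-163],0,90],[[8,113,-175],0,90],[[8,113,-175.7],0,90],[[8,113,-175.7],0,90],[[8,113,-175.7],0,90]]'; python3 - <<'E'
from jf import *
T=tool(); np.save('T6.npy',T); i=bot.capture('wrist'); cv2.imwrite('pics/w6.png',i[:,:,::-1]); print(T[:3,3],jaw(),bot.read_state()['width'])
KM=cam('wrist',T); h=cv2.cvtColor(i,cv2.COLOR_RGB2HSV)
sv=(h[...,1]<50)&(h[...,2]>115)
p=np.array([.5275,-.2114]); uv=w2px(KM,[*p,.008])[0]
cs,_=cv2.findContours(sv.astype('uint8'),0,2); c=min([c for c in cs if cv2.contourArea(c)>300],key=lambda c:np.linalg.norm(c[:,0].mean(0)-uv))[:,0]
m,A=cen(c);P=lambda p:np.r_[cyl(*p,.026,0,.008),cyl(*p,.01,.008,.034)]
for _ in range(6): q,B=cen(w2px(KM,P(p))); p+=(px2w(KM,m,.01)-px2w(KM,q,.01))[0,:2]
print('disc',p,A/B); print(delta([*p,.021],T))
E
```

```text
time: 10.65
tool_pos: [0.5289, -0.2108, 0.1509]
ee_rot: [-1.08, 1.57, 0.29]
ft_force: [0.2, 0.3, -0.3]
width: 0.0553
[ 0.5288858  -0.21081303  0.15093401] 78.50882095062325 0.05519994591711586
disc [ 0.5331035  -0.20711168] 1.3047068958980066
[129.9  -3.4   4.4]
```

View pics/w6.png

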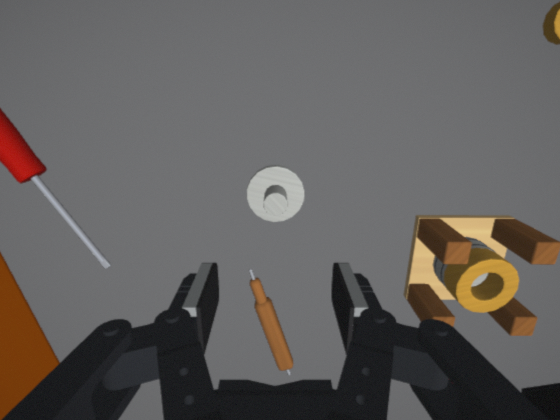

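Disc at (276,195), knob top (275,203), clear of the orange-handled tool. I refit with a tighter threshold.

```bash
python3 - <<'E'
from jf import *
T=np.load('T6.npy'); i=cv2.imread('pics/w6.png')[:,:,::-1]; KM=cam('wrist',T); h=cv2.cvtColor(i,cv2.COLOR_RGB2HSV)
for th in(130,140):
    sv=(h[...,1]<50)&(h[...,2]>th); p=np.array([.5285,-.2114])
    cs,_=cv2.findContours(sv.astype('uint8'),0,2); c=[c for c in cs if cv2.pointPolygonTest(c,(275,180),False)>0][0]
    print(cv2.boundingRect(c)); m,A=cen(c[:,0]);P=lambda p:np.r_[cyl(*p,.026,0,.008),cyl(*p,.01,.008,.034)]
    for _ in range(6): q,B=cen(w2px(KM,P(p))); p+=(px2w(KM,m,.01)-px2w(KM,q,.01))[0,:2]
    print('disc',p,A/B,delta([*p,.021],T))
E
```

```text
(247, 166, 58, 56)
disc [ 0.52940987 -0.20931155] 0.9564370000936252 [129.9  -0.2   1.6]
(247, 166, 58, 56)
disc [ 0.5294048  -0.20934648] 0.9389899457876326 [129.9  -0.2   1.5]
```

```bash
python3 -m handwheel '[[[25,-0.2,0.6],0,90],[[60,-0.2,0.6],0,90],[[90,-0.2,0.6],0,90],[[112,-0.2,0.6],0,90],[[124,-0.2,0.6],0,90],[[129,-0.2,0.6],0,90],[[131,-0.2,0.6],0,90],[[131,-0.2,0.6],0,90],[[131,-0.2,0.6],0,90]]' && python3 -m handwheel '[[[0,0,0],0,130],[[0,0,0],0,150],[[0,0,0],0,170],[[0,0,0],0,190],[[0,0,0],0,205],[[0,0,0],0,225],[[0,0,0],0,225],[[0,0,0],0,225],[[0,0,0],0,225],[[0,0,0],0,225]]' 40; python3 - <<'E'
from jf import *
T=tool(); np.save('T7.npy',T); i=bot.capture('wrist'); cv2.imwrite('pics/w7.png',i[:,:,::-1]); print(T[:3,3],jaw())
E
```

```text
time: 11.6
tool_pos: [0.5289, -0.2114, 0.0209]
ee_rot: [-1.956, 1.569, -0.587]
ft_force: [0.2, -0.3, -0.0]
width: 0.0552
time: 12.6
tool_pos: [0.5285, -0.2112, 0.0202]
ee_rot: [-2.177, 1.57, -0.808]
ft_force: [-0.8, -0.4, 5.1]
width: 0.0183
[ 0.52847187 -0.21122109  0.02015495] 78.42790157462441
```

View pics/w7.png

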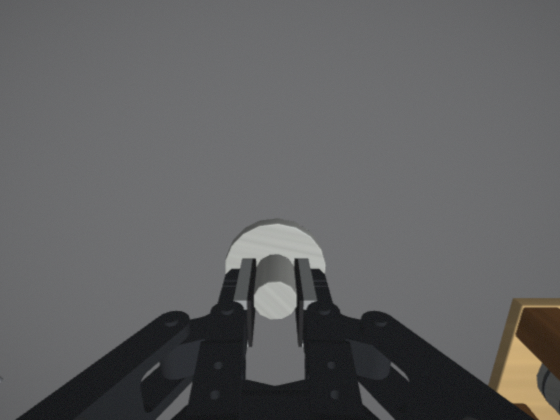

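```bash
python3 - <<'E'
from jf import *
T=np.load('T7.npy'); i=cv2.imread('pics/w7.png')[:,:,::-1]; KM=cam('wrist',T)
h=cv2.cvtColor(i,cv2.COLOR_RGB2HSV)
k=px2w(KM,(275,299.5),.034)[0]; d=delta(k,T); print('knob in tool',d,w2px(KM,cyl(k[0],k[1],.01,.033,.034)).min(0),w2px(KM,cyl(k[0],k[1],.01,.033,.034)).max(0))
q=w2px(KM,cyl(k[0],k[1],.026,0,.008)); print('disc pred',q.min(0),q.max(0))
off=np.array([0,d[1],d[2]])/1e3; g=np.array([.6274,-.0514,0])-T[:3,:3]@off
print(delta([g[0],g[1],.0742],T),delta([*k[:2],0],T))
E
```

```text
knob in tool [-13.8   0.3   1.2] [252.22202971 278.40147736] [297.79563103 318.45975446]
disc pred [224.37787503 216.56262171] [325.6397416  311.78366125]
[-54.1 -65.2 175.2] [20.2  0.3  1.2]
```

```bash
python3 -m handwheel '[[[-5,0,0],0,225],[[-20,0,0],0,225],[[-50,0,0],0,225],[[-85,-7,20],0,225],[[-105,-20,55],0,225],[[-110,-33,90],0,225],[[-110,-47,125],0,225],[[-110,-58,155],0,225],[[-110,-64,172],0,225],[[-110,-65,175.2],0,225]]' && python3 -m handwheel '[[[0,0,0],0,225],[[5,0,0],0,225],[[18,0,0],0,225],[[31,0,0],0,225],[[38,0,0],0,225],[[41,0,0],0,225],[[41,0,0],0,225],[[41,0,0],0,225],[[41,0,0],0,225]]'; python3 - <<'E'
from jf import *
T=tool(); np.save('T8.npy',T); i=bot.capture('wrist'); cv2.imwrite('pics/w8.png',i[:,:,::-1]); print(T[:3,3],jaw())
E
```

```text
time: 13.65
tool_pos: [0.6276, -0.0511, 0.1295]
ee_rot: [1.343, 1.57, 2.714]
ft_force: [0.5, -0.6, -0.6]
width: 0.0188
time: 14.55
tool_pos: [0.6275, -0.0526, 0.0894]
ee_rot: [-1.634, 1.57, -0.265]
ft_force: [0.3, 0.6, -1.0]
width: 0.0186
[ 0.62745265 -0.05258123  0.08939979] 78.43317693238541
```

View pics/w8.png

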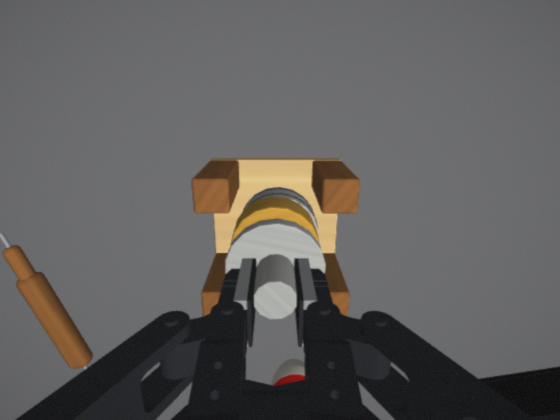

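Blocks (193–358) and disc (226–325) share the same centre column. I lower slowly.

```bash
python3 -m handwheel '[[[4,0,0],0,225],[[8,0,0],0,225],[[11,0,0],0,225],[[13,0,0],0,225],[[14,0,0],0,225],[[14,0,0],0,225]]'; python3 -m handwheel '[[[0.4,0,0],0,225],[[0.8,0,0],0,225],[[0.8,0,0],0,225]]'; python3 -m handwheel '[[[0.3,0,0],0,225],[[0.6,0,0],0,225],[[0.6,0,0],0,225]]'
```

```text
time: 15.2
tool_pos: [0.6272, -0.0525, 0.0748]
ee_rot: [1.383, 1.571, 2.752]
ft_force: [-0.6, 0.5, -1.7]
width: 0.0186
time: 15.5
tool_pos: [0.6273, -0.0526, 0.0742]
ee_rot: [-1.74, 1.571, -0.371]
ft_force: [0.4, -0.0, -0.2]
width: 0.0186
time: 15.8
tool_pos: [0.6274, -0.0526, 0.0742]
ee_rot: [-1.691, 1.57, -0.322]
ft_force: [-1.8, 0.4, 4.2]
width: 0.0184
```

Contact at the expected height (4 N). Now I release, retreat and check.

```bash
python3 -m handwheel '[[[0,0,0],0,200],[[0,0,0],0,185],[[0,0,0],0,165],[[0,0,0],0,145],[[0,0,0],0,125],[[0,0,0],0,110],[[0,0,0],0,110],[[0,0,0],0,110]]'; python3 -m handwheel '[[[-5,0,0],0,110],[[-15,0,0],0,110],[[-35,0,0],0,110],[[-55,-10,0],0,110],[[-75,-25,0],0,110],[[-85,-40,0],0,110],[[-88,-47,0],0,110],[[-88,-47,0],0,110],[[-88,-47,0],0,110],[[-88,-47,0],0,110]]'; python3 - <<'E'
from jf import *
T=tool(); np.save('T9.npy',T); i=bot.capture('wrist'); s=bot.capture('side'); KM=cam('wrist',T)
c=cv2.resize(s[170:260,290:400],(550,450),interpolation=cv2.INTER_CUBIC)
cv2.imwrite('pics/w9.png',np.hstack([cv2.resize(i[40:260,170:390],(450,450)),c[:, 100:450]])[:,:,::-1]); cv2.imwrite('pics/w9f.png',i[:,:,::-1])
h=cv2.cvtColor(i,cv2.COLOR_RGB2HSV); br=(h[...,0]<20)&(h[...,1]>100)&(h[...,2]<165)
uv=w2px(KM,[.6275,-.0514,.03])[0]; k=np.zeros(br.shape,bool); k[max(0,int(uv[1])-75):int(uv[1])+75,int(uv[0])-80:int(uv[0])+80]=1
j,f,n=fitjig(KM,br&k,(.6275,-.0514,-11.7)); print('jig',j,f,n,uv)
sv=(h[...,1]<50)&(h[...,2]>130); p=j[:2]/1e3
cs,_=cv2.findContours((sv&k).astype('uint8'),0,2); c=max(cs,key=cv2.contourArea)[:,0]
m,A=cen(c);P=lambda p:np.r_[cyl(*p,.026,.054,.062),cyl(*p,.01,.062,.088)]
for _ in range(6): q,B=cen(w2px(KM,P(p))); p=p+(px2w(KM,m,.062)-px2w(KM,q,.062))[0,:2]
print('disc',p,A/B)
E
```

```text
time: 16.6
tool_pos: [0.6273, -0.0526, 0.0735]
ee_rot: [-0.808, 1.571, 0.561]
ft_force: [-0.7, -0.1, 0.2]
width: 0.0486
time: 17.6
tool_pos: [0.6726, -0.0618, 0.1609]
ee_rot: [1.522, 1.569, 2.891]
ft_force: [-0.1, -0.1, -0.6]
width: 0.0482
jig [627.94669595 -51.30138866 -11.62016588] 177.2158203125 4032 [274.8310135 145.4023157]
disc [ 0.627211   -0.05119635] 0.9682788917383173
```

View pics/w9.png

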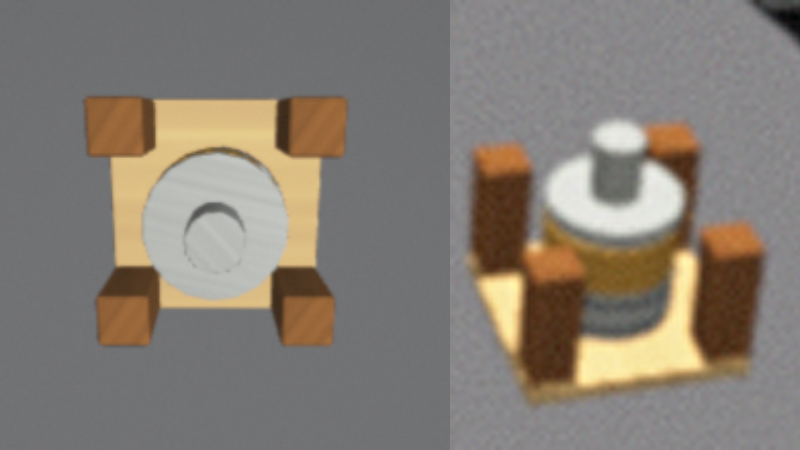

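The stack sits flat and centred, knob up (knob at (215,237) in the wrist crop, (618,160) in the side crop), and the gripper is clear of it.

```bash
python3 -c "
from rig import bot
print(bot.hand_in())"
```

```text
the job is handed in; nothing more can be done
None
```

The stack is finished and handed in at about 17.7 s of the 51 s allowed. I laid the large brass ring on the reel body and let go of it, then laid the top disc on the ring, knob up. Both parts were lowered slowly until they touched at the expected heights, with about 4–5 N of contact force.

- **Centring:** the wrist camera puts the disc about 0.7 mm from the pocket's centre and the ring about 1 mm. I left the reel body where it started, about 1.8 mm off centre, which is inside its stated 3 mm.
- **Flatness:** the last wrist and side pictures show all three parts lying flat, with the gripper away from the stack.
- **Disagreements:** the wrist camera reads about 1 mm off along the jaws, which I corrected for. One ring fit (outline spoiled by the background) and one disc fit (threshold too low) were bad. I dropped the ring fit and redid the disc fit.

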